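# Find the heavy side of a printed flywheel on the balancing rollers

### The job

Take the lopsided flywheel, the one with a single bright steel slug, out of the rack and set it standing on the two rollers of the balancing stand, its rim on both and its axle along them. Let go so that it rolls freely and its heavy side settles at the very bottom; leave the evenly weighted wheel where it stands in the rack.

Things in the scene. Friction and masses are not known exactly. Their poses are not given: they have to be found in the camera images.
- flywheel_center (a point): Centre of the lopsided flywheel: black printed disc, 90 mm diameter, 26 mm wide, about 0.2 kg, standing in a V cradle of a grey rack, centre 63 mm up. x: its axle, level. -z points to its heavy side: one 28 mm bright steel slug, 29 mm off centre, first about 110 deg from the bottom, held by friction; z is up when it is down. Grip the flat faces near the top; the rim and slug are flush.
- even_wheel_center (a point): Centre of the evenly weighted wheel, a bystander of the same size and material (0.46 kg) with three bright steel slugs spaced evenly. It stands in the rack's other cradle, 130 mm from the flywheel across the axles; the two may stand either way round. x is its axle.
- seat (a point): Where the flywheel's centre lies when it rests on the stand's two steel rollers: above and midway between them, 84 mm up. x runs along the rollers (lay the axle along it), y across. Rollers: 36 mm diameter, axes 76 mm apart and 34 mm up, turning easily, lightly damped: a wheel settles in about 3 s. End plates 41 mm from the seat along x both ways, 46 mm high. Fixed aluminium base 120 x 130 mm.

How it is judged:
At the end, for the whole second after the job is handed in: The lopsided flywheel rests on both rollers (its centre within 32 mm of the seat point along the rollers, 10 mm across them and 6 mm in height), has stopped turning (under 0.3 rad/s), and its slug is within 12 degrees of the very bottom; the even wheel has moved less than 20 mm (x of flywheel_center in the frame of seat between -0.032 and 0.032 m and y of flywheel_center in the frame of seat between -0.01 and 0.01 m and z of flywheel_center in the frame of seat between -0.006 and 0.006 m and angle between flywheel_center's own z axis and vertical below 0.21 rad and angular speed of flywheel below 0.3 rad/s and distance of even_wheel_center from where it was at the start of the episode below 0.02 m); the robot touches nothing.
It fails at once if the even wheel is lifted or knocked out of its cradle (distance of even_wheel_center from where it was at the start of the episode above 0.03 m).
It also fails if it takes over 42 s, if anything falls off the work surface, if the arm or the gripper's body presses on something with over 40 N, if the wrist force passes 120 N, or if a joint passes its speed limit or range.

### The arm

A 6-joint arm with a two-finger parallel gripper is mounted at the origin on the work surface. World frame = base frame: x ahead of the robot, y to its left, z up, the work surface at z = 0. Lengths are in m, angles in rad, forces in N, time in s.
With the tool pointing down it reaches from about 0.3 to 0.775 m from the base axis. Payload 14.6 kg.
Tool frame: the origin (TCP) lies at the very end of the fingers, on their centre line; the grasp point (between the pads) lies 19 mm behind it (ctrl.hold_point_z is the distance from the TCP to the grasp point, in m); x points along the fingers, y is the direction in which the jaws open and shut, and the axes are right-handed (so a half turn about x gives the same grasp; the last joint's range is limited). The gripper opens to 94 mm and grips with 3 to 60 N. Pads are 16 mm wide; open, the fingers measure 119 mm over their backs; the gripper's body (75 mm by 177 mm) begins 78 mm behind the grasp point.
Start: joints at [1.255, 0.3, 1.521, -0, 1.321, -0.067], TCP at [0.135, 0.533, 0.181] pointing down, gripper open.
Joint ranges: [-3.03, 3.03], [-0.79, 2.21], [0.23, 2.52], [-1.04, 4.18], [0, 3.07], [-2.55, 2.55]. Speed limits (rad/s): [2.22, 2.22, 2.57, 3.14, 3.14, 3.14].

### API

Orientations are given as [roll, pitch, yaw] about the fixed x, y, z axes, in that order (R = Rz(yaw) Ry(pitch) Rx(roll)).
In Python, from station import get_obs, camera, ticket, ctrl gives the robot as it stands.
- The arm moves only by the tool step_arm, never from a script. Its argument "motion" is a list that holds one entry, the list of rows, each a list of 6 numbers: the shift along the tool's x, y, z in m, then the turn, a rotation vector about the tool's x, y, z in degrees. A call has 1 to 12 rows; each row shifts and turns the commanded pose from where the row before left it, along the tool's axes as they then stand; what a row does not reach is not made up. A row lasts 1/8 s, in which the tool goes at most 62.5 mm and 10.7 degrees, less where a joint would pass 70% of its speed; a pose out of reach is approached as far as the arm can. A call is refused whole if a number of a shift passes 0.0625 or a number of a turn 10.7, either way. A call with a gripper value outside its range is refused whole. "fingers" is the finger opening in m, from 0 to 0.094, set as the call begins (left out, the last holds). The fingers move at their own pace and stop on an object; "squeeze" is the grip in N (left out, the last holds). Time passes only in rows, so rows that do not move let the fingers close. It gives the time, the measured TCP pose, the force and the opening at its end, in the units of the state.
- get_obs(): the state, without advancing time (a new reading comes with each control period).
- camera(name): name is "scene" or "side" or "wrist"; returns a dict with "pixels" (384x512x3 uint8, red, green, blue), "fx", "fy", "cx", "cy" (pixels), "extrinsics" (4x4, takes a point from world to camera coordinates); the wrist camera has in their place "T_tool_cam" (4x4, takes a point from camera to tool coordinates, whose origin is the TCP and whose axes are the tool frame's). Camera axes: x right, y up, looking along -z (the intrinsics and any distortion apply to the point x, -y, -z); pixel columns grow to the right and rows downward; lengths in m; the calibration is good to about 2 mm. A picture is of the moment at which its call begins: read the wrist's pose just before it. There is no depth.
- ticket.hand_in(): hands the job in, once; it reports no verdict.
The state is a dict: "time_s": time; "qpos": joint angles; "joint_vel": joint speeds; "tau": joint torques, N m; "ee_pos": TCP position; "eef_rot": TCP orientation; "force": force on the tool from outside, world axes, zero at the start; "moment": the same for the moment, N m; "grip_width": finger opening in m.
Only numpy, scipy, OpenCV 4.12 (cv2) and the standard library are available. Lean on these libraries where they do the work, as an engineer would, in place of code of your own. Each camera call takes 0.05 s, during which the arm holds its last target.

## Working session

There is one attempt and no reset: what is moved stays moved. The work goes in short steps, Python scripts to look and compute and a tool call to move; the robot and the scene stay as the last step left them, time stands still between calls to the robot, and variables do not carry over. Pictures are saved under pics/ and viewed, and the job is handed in when it is done.

Besides the shell and the picture viewer there is one more tool, called after "Emit:" by a JSON object that holds its "api" and its "payload". step_arm: Moves the arm, as the interface text tells. Its arguments: {"type":"object","properties":{"motion":{"type":"array","items":{"type":"array","items":{"type":"array","items":{"type":"number"}}}},"fingers":{"type":"number"},"squeeze":{"type":"number"}},"required":["motion"]}

```bash
mkdir -p pics; ls; cat > h.py <<'E'
import numpy as np, cv2
from station import get_obs, camera, ticket, ctrl
from scipy.spatial.transform import Rotation as R
def snap(n,f):
    o=get_obs(); c=camera(n); cv2.imwrite('pics/'+f,cv2.cvtColor(c['pixels'],cv2.COLOR_RGB2BGR)); return o,c
E
python3 - <<'E'
from h import *
np.set_printoptions(precision=4,suppress=True)
import pickle
d={}
for n in ['scene','side','wrist']:
    o,c=snap(n,n+'0.png'); d[n]=(o,c); print(n,{k:v for k,v in c.items() if k!='pixels'})
print(o, ctrl.hold_point_z)
pickle.dump(d,open('d0.pkl','wb'))
E
```

```text
pics
scene {'fx': 436.5436907676352, 'fy': 436.5436907676352, 'cx': 252.87681137057666, 'cy': 195.96557949042017, 'extrinsics': array([[ 0.8822,  0.4709, -0.0008, -0.4369],
       [-0.3886,  0.729 ,  0.5635,  0.1573],
       [ 0.2659, -0.4967,  0.8261, -1.0942],
       [ 0.    ,  0.    ,  0.    ,  1.    ]])}
side {'fx': 455.92064966561975, 'fy': 455.92064966561975, 'cx': 256.76706531039054, 'cy': 189.95389336900217, 'extrinsics': array([[ 0.9741, -0.2258,  0.0096, -0.5187],
       [ 0.1162,  0.5365,  0.8359, -0.1346],
       [-0.1939, -0.8131,  0.5488, -0.9206],
       [ 0.    ,  0.    ,  0.    ,  1.    ]])}
wrist {'fx': 297.8530952311611, 'fy': 297.8530952311611, 'cx': 251.9082704623362, 'cy': 193.57863113572975, 'T_tool_cam': array([[-0.0008,  0.2545, -0.9671, -0.2037],
       [ 1.    ,  0.0002, -0.0008, -0.0008],
       [ 0.    , -0.9671, -0.2545, -0.074 ],
       [ 0.    ,  0.    ,  0.    ,  1.    ]])}
{'time_s': 0.1, 'qpos': array([ 1.2554,  0.3004,  1.5215, -0.    ,  1.3207, -0.0666]), 'joint_vel': array([-0.0002, -0.0017, -0.0022,  0.0019, -0.0003,  0.0011]), 'tau': array([  0.001 , -53.2647, -35.328 ,   0.071 ,   0.0236,  -0.0001]), 'ee_pos': array([0.1353, 0.5328, 0.1806]), 'eef_rot': array([-1.6263,  1.5698, -1.875 ]), 'force': array([-0.0841,  0.7749, -0.0116]), 'moment': array([0.0224, 0.0489, 0.0098]), 'grip_width': 0.09378121576013482} 0.0188
```

View pics/scene0.png

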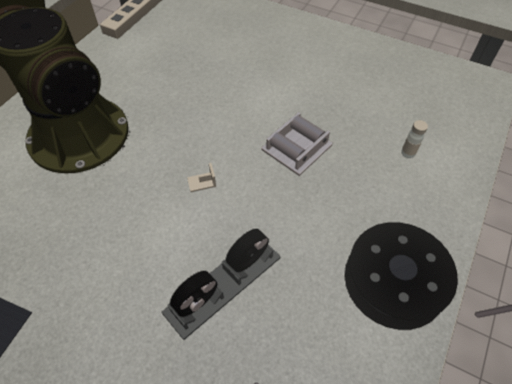

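View pics/side0.png

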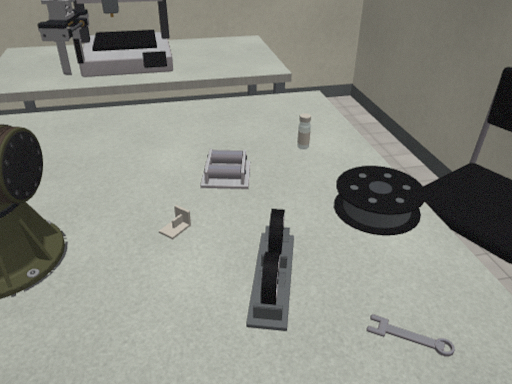

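View pics/wrist0.png

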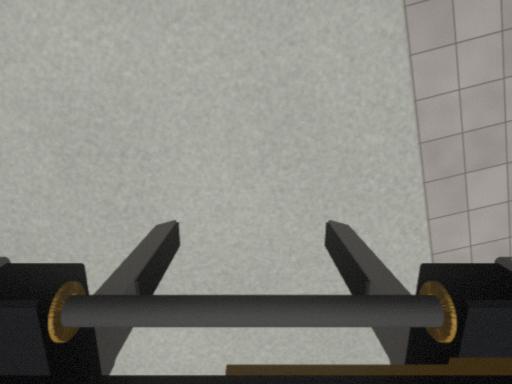

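The scene view shows the rack with wheels at about (194,293) and (248,252), and the stand at about (298,143). I'll enlarge these.

```bash
python3 - <<'E'
import pickle,cv2,numpy as np
d=pickle.load(open('d0.pkl','rb'))
def crop(n,x,y,w,h,s,f):
    p=cv2.cvtColor(d[n][1]['pixels'],cv2.COLOR_RGB2BGR)[y:y+h,x:x+w]
    cv2.imwrite('pics/'+f,cv2.resize(p,None,fx=s,fy=s,interpolation=cv2.INTER_CUBIC))
crop('scene',155,220,133,120,6,'c1.png')
crop('side',235,195,80,135,4.4,'c2.png')
a=[]
crop('scene',255,105,85,75,7,'c3.png')
crop('side',190,138,75,60,8,'c4.png')
def proj(n,P):
    c=d[n][1];q=c['extrinsics']@np.r_[P,1];return c['cx']+c['fx']*q[0]/-q[2],c['cy']-c['fy']*q[1]/-q[2]
for P in [(0,0,0),(.5,0,0),(.5,.3,0),(.135,.533,.18)]:print(P,proj('scene',P),proj('side',P))
E
```

```text
(0, 0, 0) (np.float64(78.58429427037674), np.float64(133.22639078987055)) (np.float64(-0.13314617096597203), np.float64(256.63426973438266))
(0.5, 0, 0) (np.float64(254.7965606391164), np.float64(212.79822129071658)) (np.float64(242.5720636449096), np.float64(224.25787060349091))
(0.5, 0.3, 0) (np.float64(310.0871260071165), np.float64(124.54370469632838)) (np.float64(220.83028032750587), np.float64(159.46068487474338))
(0.135, 0.533, 0.18) (np.float64(228.00095919546976), np.float64(-25.134474347699467)) (np.float64(76.77462669493119), np.float64(77.01347889122574))
```

View pics/c1.png

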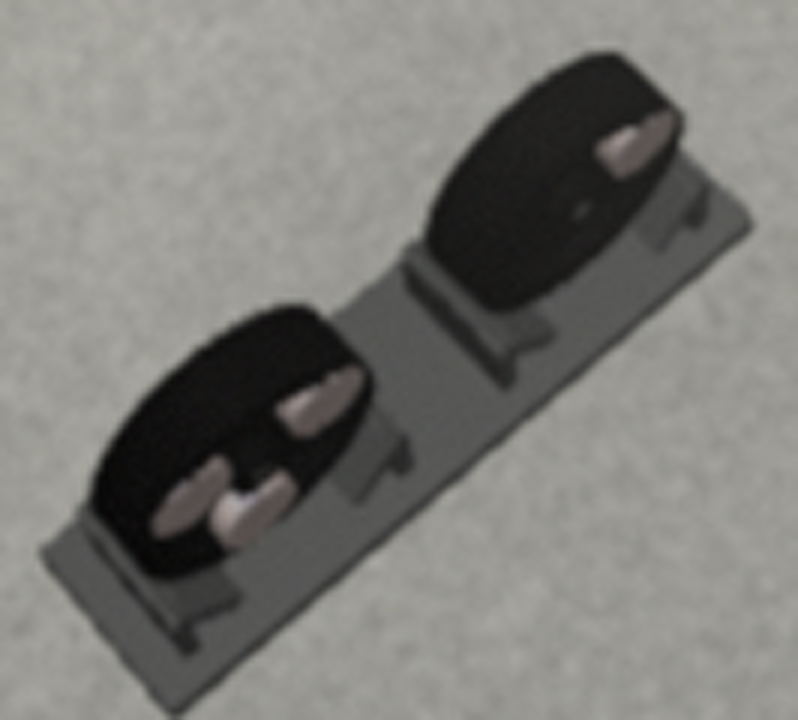

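View pics/c2.png

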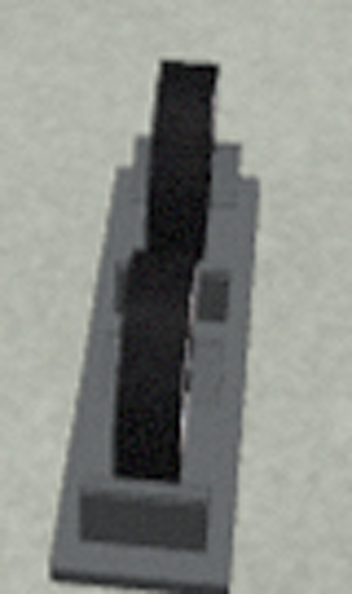

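View pics/c3.png

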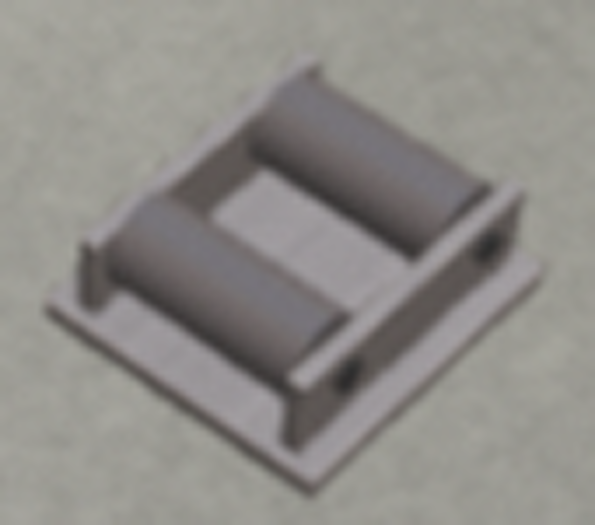

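View pics/c4.png

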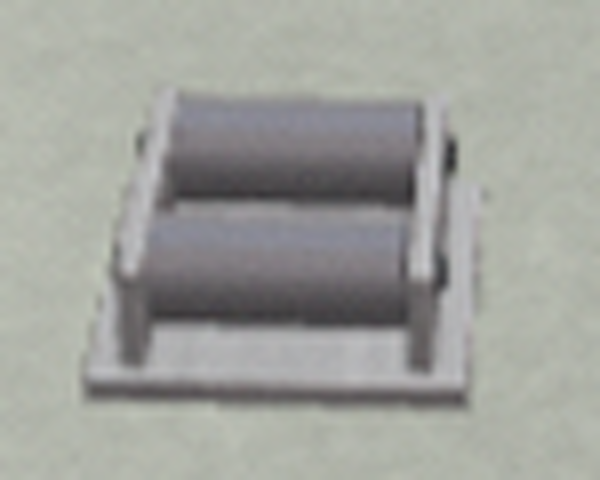

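Lopsided wheel: the one nearer the stand (scene, about (248,252)), with a single slug. I'll fit the stand and rack base corners in both views.

```bash
cat > fit.py <<'E'
from h import *
import pickle
from scipy.optimize import least_squares
d=pickle.load(open('d0.pkl','rb'))
def proj(n,P):
    c=d[n][1];P=np.atleast_2d(P);q=np.c_[P,np.ones(len(P))]@c['extrinsics'].T
    return np.c_[c['cx']-c['fx']*q[:,0]/q[:,2],c['cy']+c['fy']*q[:,1]/q[:,2]]
def ray(n,uv,z):
    c=d[n][1];E=c['extrinsics'];r=E[:3,:3].T@np.array([(uv[0]-c['cx'])/c['fx'],-(uv[1]-c['cy'])/c['fy'],-1]);o=-E[:3,:3].T@E[:3,3]
    return o+r*(z-o[2])/r[2]
E
python3 - <<'E'
from fit import *
np.set_printoptions(precision=4,suppress=True)
S=lambda x,y:(255+x/7,105+y/7); D=lambda x,y:(190+x/8,138+y/8)
print('stand scene z0 L,B,R',[ray('scene',S(*p),0) for p in [(45,312),(310,495),(543,275)]])
print('stand side z0',[ray('side',D(*p),0) for p in [(85,400),(467,405)]])
# plate top corners z=46
print('plate tops scene: near plate ends', [ray('scene',S(*p),.046) for p in [(292,375),(525,185),(85,240),(312,60)]])
print('plate tops side', [ray('side',D(*p),.046) for p in [(130,275),(168,90),(423,277),(435,92)]])
S=lambda x,y:(155+x/6,220+y/6); D=lambda x,y:(235+x/4.4,195+y/4.4)
print('rack scene',[ray('scene',S(*p),0) for p in [(40,555),(175,718),(755,228)]])
print('rack side',[ray('side',D(*p),0) for p in [(50,582),(228,592)]])
print('wheel tops side z108', [ray('side',D(*p),.108) for p in [(190,64),(163,255)]])
E
```

```text
stand scene z0 L,B,R [array([ 0.4291,  0.1681, -0.    ]), array([0.5438, 0.139 , 0.    ]), array([0.5756, 0.2654, 0.    ])]
stand side z0 [array([0.4273, 0.1676, 0.    ]), array([0.5433, 0.1395, 0.    ])]
plate tops scene: near plate ends [array([0.5293, 0.147 , 0.046 ]), array([0.5641, 0.2593, 0.046 ]), array([0.4438, 0.1672, 0.046 ]), array([0.4759, 0.279 , 0.046 ])]
plate tops side [array([0.4432, 0.1634, 0.046 ]), array([0.4717, 0.2792, 0.046 ]), array([0.5305, 0.1434, 0.046 ]), array([0.5583, 0.2593, 0.046 ])]
rack scene [array([ 0.4483, -0.2824,  0.    ]), array([ 0.5144, -0.3053,  0.    ]), array([ 0.5988, -0.0718,  0.    ])]
rack side [array([ 0.4487, -0.2828,  0.    ]), array([ 0.5148, -0.3025,  0.    ])]
wheel tops side z108 [array([ 0.5492, -0.1068,  0.108 ]), array([ 0.5056, -0.2265,  0.108 ])]
```

```bash
cat >> h.py <<'E'
np.set_printoptions(precision=4,suppress=True)
def plan(p,yaw_axle,ex=None):
    """target TCP p, tool x down, y along axle (sign nearest)"""
    o=get_obs();Rc=R.from_euler('xyz',o['eef_rot']).as_matrix()
    y=np.array([np.cos(yaw_axle),np.sin(yaw_axle),0])
    if ex: y=-y
    x=np.array([0,0,-1.]);Rt=np.c_[x,y,np.cross(x,y)]
    print('pos',o['ee_pos'],'tooly',Rc[:,1],'t',o['time_s'],'F',o['force'],'w',o['grip_width'],'q',o['qpos'])
    print('shift in tool (m)',Rc.T@(np.array(p)-o['ee_pos']),'turn deg',np.degrees(R.from_matrix(Rc.T@Rt).as_rotvec()))
E
python3 -c "
from h import *
for e in (0,1): plan([.5456,-.116,.2],np.radians(-19.3),e)"
```

```text
pos [0.1353 0.5329 0.1807] tooly [ 0.2461  0.9692 -0.0008] t 0.15 F [-0.2624  0.6023 -0.0941] w 0.0941792380966094 q [ 1.2554  0.3003  1.5214  0.      1.3207 -0.0667]
shift in tool (m) [-0.0189 -0.5279  0.5573] turn deg [95.0511  0.0363  0.0383]
pos [0.1353 0.5329 0.1807] tooly [ 0.2461  0.9692 -0.0008] t 0.15 F [-0.2624  0.6023 -0.0941] w 0.0941792380966094 q [ 1.2554  0.3003  1.5214  0.      1.3207 -0.0667]
shift in tool (m) [-0.0189 -0.5279  0.5573] turn deg [-84.9489  -0.0374   0.0355]
```

Emit:
{"api": "step_arm", "payload": {"motion": [[[-0.002,0.001,0.0575,6.34,0,0],[-0.002,0.001,0.0575,6.34,0,0],[-0.002,0.001,0.0575,6.34,0,0],[-0.002,0.001,0.0575,6.34,0,0],[-0.002,0.001,0.0575,6.34,0,0],[-0.002,0.001,0.0575,6.34,0,0],[-0.002,0.001,0.0575,6.34,0,0],[-0.002,0.001,0.0575,6.34,0,0],[-0.002,0.001,0.0575,6.34,0,0],[-0.002,0.001,0.0575,6.34,0,0],[0,0.001,0.0575,6.34,0,0],[0,0.001,0.0575,6.34,0,0]]], "fingers": 0.094}}

```text
time_s: 1.65
ee_pos: [0.5633, 0.054, 0.2008]
eef_rot: [-1.466, 1.57, -3.046]
force: [0.7, 0.2, -0.1]
grip_width: 0.0941
```

```bash
python3 -c "
from h import *
plan([.5456,-.116,.2],np.radians(-19.3))"
```

```text
pos [0.5633 0.054  0.2008] tooly [ 1.     -0.0096 -0.0005] t 1.65 F [ 0.6839  0.1903 -0.1499] w 0.09407879576210482 q [ 0.0308  0.3216  1.4467 -0.      1.3738  0.0403]
shift in tool (m) [ 0.0008 -0.0161  0.1701] turn deg [18.7526  0.0075  0.0274]
```

Emit:
{"api": "step_arm", "payload": {"motion": [[[0,-0.002,0.044,5,0,0],[0,-0.002,0.044,5,0,0],[0,0.001,0.042,5,0,0],[0,0.002,0.039,3.75,0,0],[0,0,0,0,0,0],[0,0,0,0,0,0]]]}}

```text
time_s: 2.4
ee_pos: [0.54, -0.1109, 0.201]
eef_rot: [-2.154, 1.57, 2.226]
force: [-0.7, 0.2, 0.5]
grip_width: 0.0943
```

```bash
python3 -c "
from h import *
import pickle
plan([.5456,-.116,.2],np.radians(-19.3))
o,c=snap('wrist','w1.png')
pickle.dump((o,c),open('w1.pkl','wb'))
"
```

```text
pos [ 0.54   -0.1109  0.201 ] tooly [ 0.9453 -0.3263 -0.0003] t 2.4 F [-0.7146  0.2458  0.477 ] w 0.09427589284277117 q [-0.2691  0.2881  1.4896  0.0002  1.3642  0.0632]
shift in tool (m) [0.001 0.007 0.003] turn deg [ 0.2578 -0.0102  0.0155]
```

View pics/w1.png

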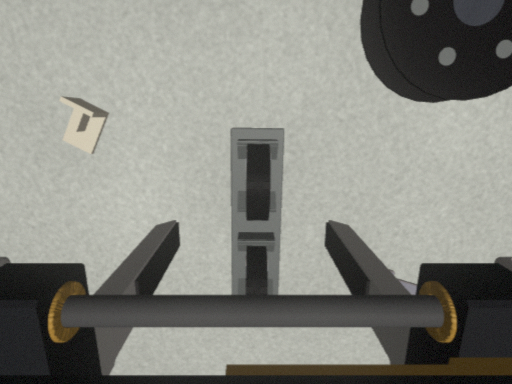

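```bash
python3 -c "
import cv2
p=cv2.imread('pics/w1.png')[115:305,200:320]
p=cv2.convertScaleAbs(p,alpha=1.8,beta=10)
cv2.imwrite('pics/w1c.png',cv2.resize(p[:115],None,fx=5,fy=5,interpolation=cv2.INTER_CUBIC))
"
```

```text
(no output)
```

View pics/w1c.png

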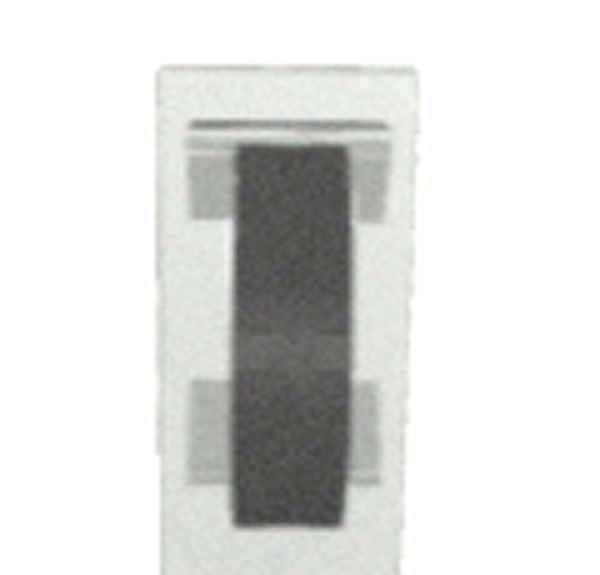

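```bash
python3 -c "
from h import *
import pickle
from scipy.optimize import least_squares
o,c=pickle.load(open('w1.pkl','rb'))
T=np.linalg.inv(c['T_tool_cam']);Rc=R.from_euler('xyz',o['eef_rot']).as_matrix()
def pr(P):
    q=T@np.r_[Rc.T@(P-o['ee_pos']),1];return c['cx']-c['fx']*q[0]/q[2],c['cy']+c['fy']*q[1]/q[2]
ax=np.array([np.cos(np.radians(-19.5)),np.sin(np.radians(-19.5)),0]);u=np.array([-ax[1],ax[0],0])
def m(p):
    th=np.linspace(0,np.pi,181)
    pts=np.array([[pr(np.array([p[0],p[1],.063])+s*.013*ax+.045*(np.cos(t)*u+np.sin(t)*np.array([0,0,1]))) for t in th] for s in(-1,1)])
    return pts
def f(p):
    P=m(p);i=90
    return [P[:,:,1].min()-144,P[:,:,1].max()-220,2*(P[:,i,0].mean()-258.6)]
r=least_squares(f,[.5456,-.116],diff_step=1e-4);print(r.x,r.fun)
P=m(r.x);print(P[:,90])
plan([r.x[0],r.x[1],.071],np.radians(-19.5))
"
```

```text
[ 0.5454 -0.1157] [-0.6444  0.7044 -0.0001]
[[245.9587 191.5384]
 [271.2412 191.7387]]
pos [ 0.54   -0.1105  0.2011] tooly [ 0.9455 -0.3256 -0.0002] t 2.45 F [0.0705 0.1545 0.1474] w 0.09411807635306801 q [-0.2684  0.2881  1.4896  0.0002  1.3642  0.0632]
shift in tool (m) [0.1301 0.0067 0.0031] turn deg [ 0.4965 -0.0079  0.0136]
```

Emit:
{"api": "step_arm", "payload": {"motion": [[[0.02,0.0034,0.0016,0.25,0,0],[0.03,0.0033,0.0015,0.25,0,0],[0.03,0,0,0,0,0],[0.03,0,0,0,0,0],[0.018,0,0,0,0,0],[0,0,0,0,0,0],[0,0,0,0,0,0]]]}}

```text
time_s: 3.32
ee_pos: [0.5458, -0.1164, 0.0743]
eef_rot: [1.647, 1.569, -0.265]
force: [0.1, 0.3, 0.7]
grip_width: 0.0937
```

```bash
python3 -c "
from h import *
plan([.5454,-.1157,.073],np.radians(-19.5))
snap('side','s2.png')"
```

```text
pos [ 0.5458 -0.1164  0.0743] tooly [ 0.9423 -0.3348  0.0015] t 3.325 F [0.1174 0.3215 0.7287] w 0.09373042858692784 q [-0.2758  0.4264  1.612   0.      1.1017  0.0656]
shift in tool (m) [ 0.0013 -0.0007 -0.0005] turn deg [-0.0583 -0.0067 -0.0883]
```

View pics/s2.png

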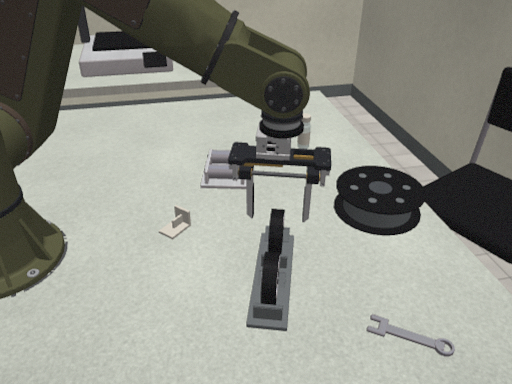

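The fingers straddle the far wheel, one on each side (tips at (252,215) and (306,220)), so I'll close.

Emit:
{"api": "step_arm", "payload": {"motion": [[[0,0,0,0,0,0],[0,0,0,0,0,0],[0,0,0,0,0,0],[0,0,0,0,0,0],[0,0,0,0,0,0],[0,0,0,0,0,0],[0,0,0,0,0,0],[0,0,0,0,0,0]]], "fingers": 0.015, "squeeze": 20}}

```text
time_s: 4.38
ee_pos: [0.5452, -0.1165, 0.0731]
eef_rot: [1.945, 1.571, 0.032]
force: [-1.2, 0.5, -1.2]
grip_width: 0.0257
```

Emit:
{"api": "step_arm", "payload": {"motion": [[[-0.01,0,0,0,0,0],[-0.025,0,0,0,0,0],[-0.03,0,0,0,0,0],[-0.03,0,0,0,0,0],[-0.025,0,0,0,0,0],[0,0,0,0,0,0]]]}}

```text
time_s: 5.12
ee_pos: [0.5458, -0.1167, 0.195]
eef_rot: [1.627, 1.567, -0.285]
force: [0.3, -0.2, -2.6]
grip_width: 0.0259
```

```bash
python3 -c "
from h import *
import pickle
o,c=snap('wrist','w3.png')
pickle.dump((o,c),open('w3.pkl','wb'))
plan([.5019,.2166,.19],np.radians(-14))
snap('scene','s3.png')"
python3 -c "
import cv2
p=cv2.imread('pics/s3.png')[190:345,150:300]
cv2.imwrite('pics/s3c.png',cv2.resize(p,None,fx=3.8,fy=3.8,interpolation=cv2.INTER_CUBIC))"
```

```text
pos [ 0.5452 -0.1165  0.1933] tooly [ 0.9421 -0.3352  0.0009] t 5.175 F [ 0.6107 -0.7439 -2.2042] w 0.02604331471539852 q [-0.2762  0.3071  1.4831 -0.      1.3506  0.0656]
shift in tool (m) [ 0.0032 -0.1525 -0.2993] turn deg [-5.5846  0.0013 -0.0498]
```

View pics/w3.png

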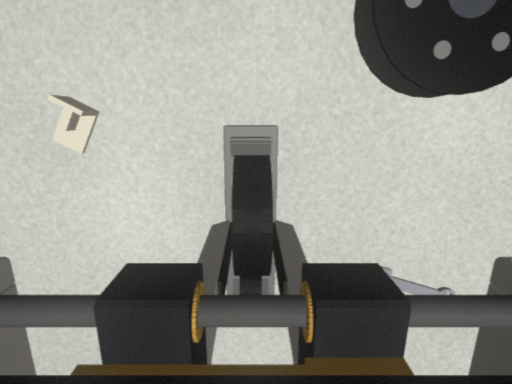

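View pics/s3c.png

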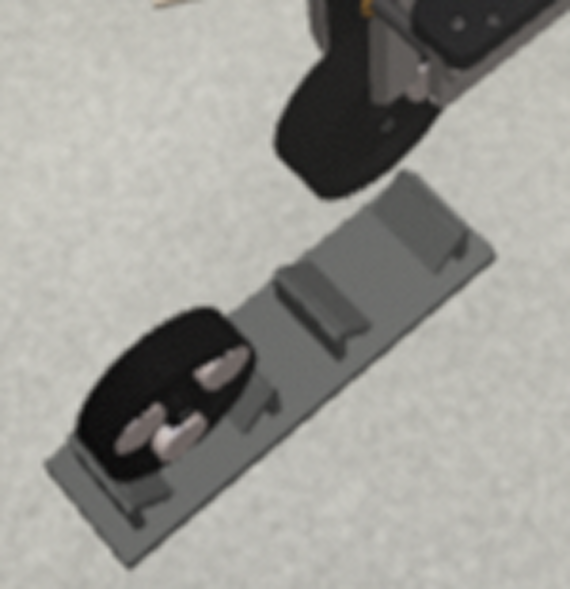

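The flywheel is lifted and held between the fingers, and the even wheel is undisturbed. Next I'll check the hold offset.

```bash
python3 -c "
from h import *
import pickle
o,c=pickle.load(open('w3.pkl','rb'))
T=np.linalg.inv(c['T_tool_cam'])
def pr(P):
    q=T@np.r_[P,1];return np.array([c['cx']-c['fx']*q[0]/q[2],c['cy']+c['fy']*q[1]/q[2]])
for dx in(.008,.0101,.012):
  for dz in (-.004,-.0008,.002):
    pts=np.array([pr(np.array([dx-.045*np.sin(t),0,dz+.045*np.cos(t)])) for t in np.linspace(0,2*np.pi,361)])
    print(dx,dz,pts[:,1].min(),pts[:,1].max())
p=cv2.imread('pics/w3.png')[115:300,190:320]
p=cv2.convertScaleAbs(p,alpha=1.8,beta=10)
cv2.imwrite('pics/w3c.png',cv2.resize(p,None,fx=3.2,fy=3.2,interpolation=cv2.INTER_CUBIC))
"
```

```text
0.008 -0.004 150.1676454362984 273.5052819159283
0.008 -0.0008 154.577639977398 277.5601555475893
0.008 0.002 158.39900234315039 281.09475831901585
0.0101 -0.004 149.84185351219716 271.9934651135239
0.0101 -0.0008 154.21333894290555 276.0150882220606
0.0101 0.002 158.00198419543355 279.5157146655825
0.012 -0.004 149.5522874476829 270.65468952767355
0.012 -0.0008 153.8895038708564 274.6423040830946
0.012 0.002 157.6490240201751 278.112747980524
```

View pics/w3c.png

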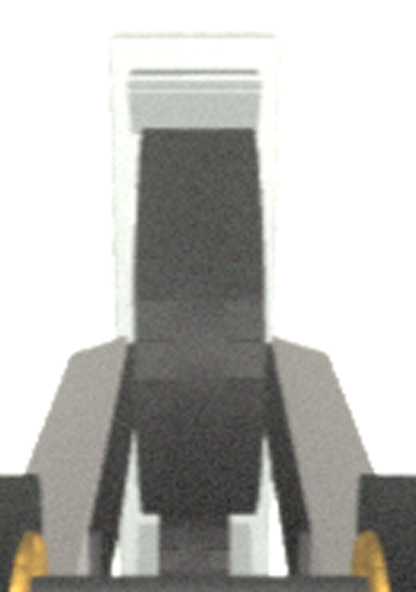

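Emit:
{"api": "step_arm", "payload": {"motion": [[[0,-0.009,-0.019,0,0,0],[0,-0.0175,-0.0385,-0.7,0,0],[0,-0.0175,-0.0385,-0.7,0,0],[0,-0.0175,-0.0385,-0.7,0,0],[0,-0.0175,-0.0385,-0.7,0,0],[0,-0.0175,-0.0385,-0.7,0,0],[0,-0.0175,-0.0385,-0.7,0,0],[0,-0.0175,-0.0385,-0.7,0,0],[0,-0.009,-0.018,-0.7,0,0],[0,0,0,0,0,0],[0,0,0,0,0,0]]]}}

```text
time_s: 6.6
ee_pos: [0.5031, 0.2171, 0.1929]
eef_rot: [-0.562, 1.57, -2.377]
force: [0.3, -0.7, -1.8]
grip_width: 0.0254
```

```bash
python3 -c "
from h import *
import pickle
o,c=snap('wrist','w4.png')
pickle.dump((o,c),open('w4.pkl','wb'))
plan([.5019,.2166,.19],np.radians(-14))
snap('scene','s4.png')
snap('side','t4.png')
a=cv2.imread('pics/s4.png')[60:200,230:360];b=cv2.imread('pics/t4.png')[60:200,160:290]
cv2.imwrite('pics/st4.png',cv2.resize(np.hstack([a,b]),None,fx=3,fy=3,interpolation=cv2.INTER_CUBIC))
p=cv2.imread('pics/w4.png')[90:310,150:360]
cv2.imwrite('pics/w4c.png',cv2.resize(p,None,fx=2.7,fy=2.7,interpolation=cv2.INTER_CUBIC))
"
```

```text
pos [0.5032 0.2169 0.193 ] tooly [ 0.9701 -0.2428 -0.0002] t 6.65 F [-0.1885 -0.1325 -1.9193] w 0.025774940041324308 q [ 0.3403  0.2866  1.5103 -0.0002  1.3451  0.5856]
shift in tool (m) [ 0.003  -0.0012  0.0006] turn deg [-0.0526  0.0205  0.0114]
```

View pics/w4c.png

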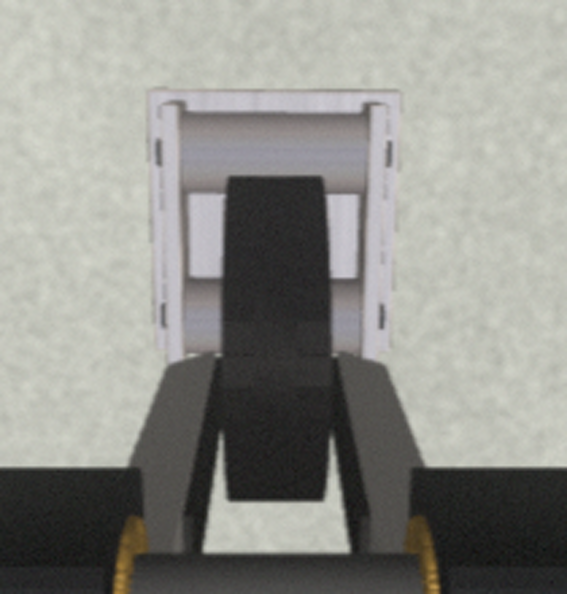

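View pics/st4.png

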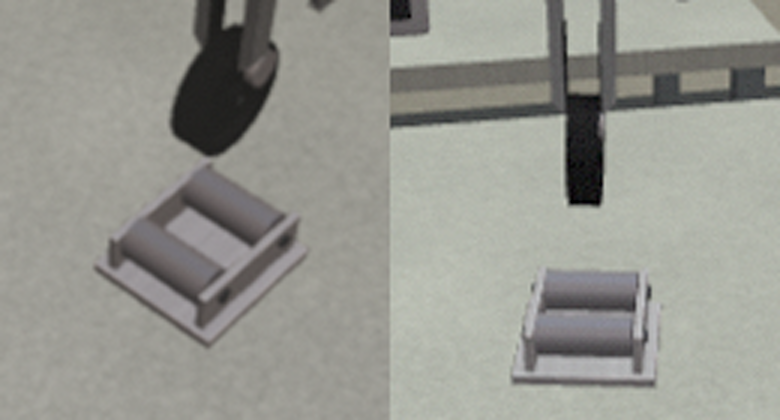

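```bash
python3 -c "
from h import *
import pickle
o,c=pickle.load(open('w4.pkl','rb'))
T=np.linalg.inv(c['T_tool_cam']);Rc=R.from_euler('xyz',o['eef_rot']).as_matrix()
def pr(P):
    q=T@np.r_[Rc.T@(P-o['ee_pos']),1];return np.array([c['cx']-c['fx']*q[0]/q[2],c['cy']+c['fy']*q[1]/q[2]])
a=np.radians(-14);X=np.array([np.cos(a),np.sin(a),0]);Y=np.array([-X[1],X[0],0]);Z=np.array([0,0,1.]);S=np.array([.5019,.2166,0])
for s in(1,-1):
  p=np.array([pr(S+Y*s*.038+Z*.034+.018*(np.cos(t)*Y+np.sin(t)*Z)) for t in np.linspace(0,6.28,200)])
  print('roller',s,((p-[150,90])*2.7)[:,1].min(),((p-[150,90])*2.7)[:,1].max())
for q in [(-.06,.065,0),(.06,.065,0),(-.06,.065,.008),(.06,.065,.008)]:
  print(q,(pr(S+X*q[0]+Y*q[1]+Z*q[2])-[150,90])*2.7)
for q in [(-.041,-.05,.046),(.041,-.05,.046),(-.041,.05,.046),(.041,.05,.046)]:
  print(q,(pr(S+X*q[0]+Y*q[1]+Z*q[2])-[150,90])*2.7)
"
```

```text
roller 1 110.06497417606958 191.65985253507128
roller -1 275.4593495892084 351.97559106652915
(-0.06, 0.065, 0) [148.6034  87.4113]
(0.06, 0.065, 0) [398.7709  87.3047]
(-0.06, 0.065, 0.008) [145.9997  87.8116]
(0.06, 0.065, 0.008) [401.2869  87.703 ]
(-0.041, -0.05, 0.046) [184.664  346.2545]
(0.041, -0.05, 0.046) [362.6203 346.2314]
(-0.041, 0.05, 0.046) [177.8851 125.8414]
(0.041, 0.05, 0.046) [368.9755 125.7684]
```

Emit:
{"api": "step_arm", "payload": {"motion": [[[0.01,-0.0005,0.0012,0,0,0],[0.025,0,0,0,0,0],[0.025,0,0,0,0,0],[0.02,0,0,0,0,0],[0.01,0,0,0,0,0],[0.005,0,0,0,0,0],[0,0,0,0,0,0],[0,0,0,0,0,0]]]}}

```text
time_s: 7.75
ee_pos: [0.5026, 0.2169, 0.0988]
eef_rot: [2.162, 1.57, 0.347]
force: [-0.1, 0.3, -2.2]
grip_width: 0.026
```

```bash
python3 -c "
from h import *
plan([.5019,.2162,.0943],np.radians(-14))
snap('scene','s5.png')
snap('side','t5.png')
a=cv2.imread('pics/s5.png')[60:200,230:360];b=cv2.imread('pics/t5.png')[90:230,160:290]
cv2.imwrite('pics/st5.png',cv2.resize(np.hstack([a,b]),None,fx=3,fy=3,interpolation=cv2.INTER_CUBIC))
"
```

```text
pos [0.5026 0.2169 0.0988] tooly [ 0.9704 -0.2417  0.0009] t 7.75 F [-0.0851  0.262  -2.1607] w 0.02604676409478977 q [0.3405 0.3749 1.6221 0.     1.1436 0.5846]
shift in tool (m) [ 0.0045 -0.0005  0.0009] turn deg [ 0.0133 -0.0337 -0.0502]
```

View pics/st5.png

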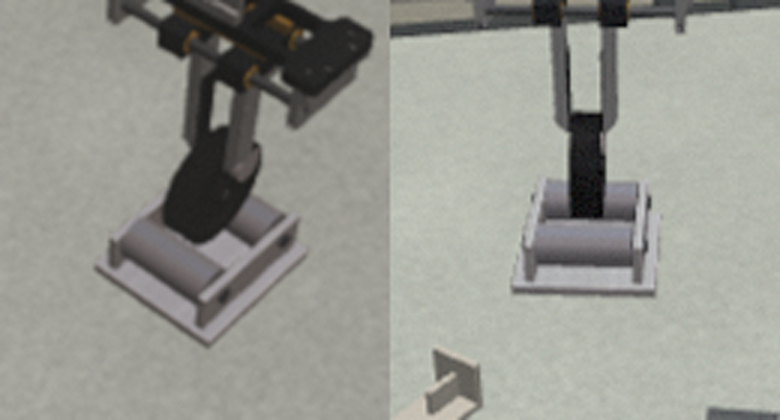

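The wheel hangs between the rollers, just above contact, so I'll creep down and watch the force.

Emit:
{"api": "step_arm", "payload": {"motion": [[[0.0015,0,0.0008,0,0,0],[0.001,0,0,0,0,0],[0.001,0,0,0,0,0],[0,0,0,0,0,0]]]}}

```text
time_s: 8.35
ee_pos: [0.5021, 0.2159, 0.0947]
eef_rot: [-0.063, 1.571, -1.878]
force: [-1.0, -1.3, 0.4]
grip_width: 0.026
```

Emit:
{"api": "step_arm", "payload": {"motion": [[[0.0003,0,0,0,0,0],[0,0,0,0,0,0]]]}}

```text
time_s: 8.6
ee_pos: [0.5022, 0.2159, 0.0945]
eef_rot: [0.756, 1.571, -1.059]
force: [-1.5, -3.0, 1.7]
grip_width: 0.0257
```

```bash
python3 -c "
from h import *
plan([.5019,.2162,.0943],np.radians(-14))
o=[]
for i in range(6): o.append(np.r_[get_obs()['force'],get_obs()['ee_pos'][2]]);camera('side')
print(np.array(o))
"
```

```text
pos [0.5022 0.2159 0.0945] tooly [ 0.9704 -0.2417  0.0001] t 8.6 F [-1.5159 -2.9998  1.6642] w 0.025719837631908243 q [ 0.3392  0.3789  1.6274 -0.0002  1.1352  0.5834]
shift in tool (m) [ 0.0002 -0.0003 -0.0002] turn deg [ 0.0137  0.0077 -0.0073]
[[-1.5159 -2.9998  1.6642  0.0945]
 [-1.592  -3.6225  2.7578  0.0945]
 [-1.2999 -3.433   3.4152  0.0945]
 [-0.561  -2.8933  3.4776  0.0945]
 [-1.3479 -3.062   2.0699  0.0944]
 [-1.2003 -3.4715  2.7825  0.0944]]
```

It presses only on the +y roller, by a fraction of a mm. I'll nudge toward −y, then open.

Emit:
{"api": "step_arm", "payload": {"motion": [[[0,0,0.0006,0,0,0],[0,0,0,0,0,0],[0,0,0,0,0,0]]]}}

```text
time_s: 9.28
ee_pos: [0.502, 0.2155, 0.0943]
eef_rot: [2.898, 1.571, 1.083]
force: [-0.5, -0.3, 0.8]
grip_width: 0.0256
```

Emit:
{"api": "step_arm", "payload": {"motion": [[[0,0,0,0,0,0],[0,0,0,0,0,0],[0,0,0,0,0,0],[0,0,0,0,0,0],[0,0,0,0,0,0]]], "fingers": 0.07}}

```text
time_s: 9.9
ee_pos: [0.502, 0.2155, 0.0943]
eef_rot: [-1.163, 1.571, -2.978]
force: [0.2, -0.3, -0.1]
grip_width: 0.0692
```

```bash
python3 -c "
from h import *
plan([.5019,.2162,.0943],np.radians(-14))
snap('scene','s6.png')
snap('side','t6.png')
a=cv2.imread('pics/s6.png')[60:200,230:360];b=cv2.imread('pics/t6.png')[90:230,160:290]
cv2.imwrite('pics/st6.png',cv2.resize(np.hstack([a,b]),None,fx=3,fy=3,interpolation=cv2.INTER_CUBIC))
"
```

```text
pos [0.502  0.2155 0.0943] tooly [ 0.9704 -0.2417 -0.    ] t 9.9 F [ 0.2101 -0.3373 -0.118 ] w 0.06923574392548201 q [0.3384 0.3784 1.6286 0.     1.1347 0.5825]
shift in tool (m) [ 0.     -0.0002 -0.0007] turn deg [0.0157 0.0001 0.0001]
```

View pics/st6.png

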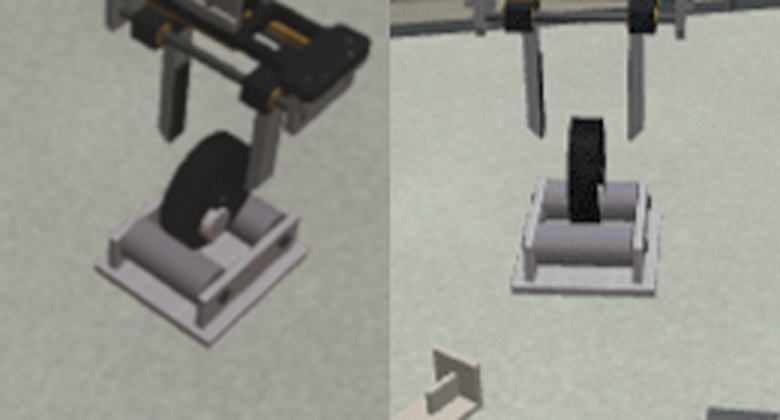

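The wheel is free, resting on both rollers, and the slug is swinging toward the bottom. Next I'll raise the tool straight up and wait.

Emit:
{"api": "step_arm", "payload": {"motion": [[[-0.01,0,0,0,0,0],[-0.02,0,0,0,0,0],[-0.03,0,0,0,0,0],[-0.03,0,0,0,0,0],[-0.03,0,0,0,0,0],[-0.03,0,0,0,0,0],[0,0,0,0,0,0],[0,0,0,0,0,0],[0,0,0,0,0,0],[0,0,0,0,0,0],[0,0,0,0,0,0],[0,0,0,0,0,0]]]}}

```text
time_s: 11.5
ee_pos: [0.5019, 0.2154, 0.2442]
eef_rot: [-0.959, 1.571, -2.774]
force: [0.6, 0.3, 0.7]
grip_width: 0.07
```

Emit:
{"api": "step_arm", "payload": {"motion": [[[0,0,0,0,0,0],[0,0,0,0,0,0],[0,0,0,0,0,0],[0,0,0,0,0,0],[0,0,0,0,0,0],[0,0,0,0,0,0],[0,0,0,0,0,0],[0,0,0,0,0,0],[0,0,0,0,0,0],[0,0,0,0,0,0],[0,0,0,0,0,0],[0,0,0,0,0,0]]]}}

```text
time_s: 13.0
ee_pos: [0.502, 0.2154, 0.2444]
eef_rot: [-0.111, 1.571, -1.926]
force: [-0.2, -0.4, -1.2]
grip_width: 0.07
```

Emit:
{"api": "step_arm", "payload": {"motion": [[[0,0,0,0,0,0],[0,0,0,0,0,0],[0,0,0,0,0,0],[0,0,0,0,0,0],[0,0,0,0,0,0],[0,0,0,0,0,0],[0,0,0,0,0,0],[0,0,0,0,0,0],[0,0,0,0,0,0],[0,0,0,0,0,0],[0,0,0,0,0,0],[0,0,0,0,0,0]]]}}

```text
time_s: 14.5
ee_pos: [0.502, 0.2155, 0.2444]
eef_rot: [-2.92, 1.571, 1.548]
force: [-0.5, 1.0, -0.8]
grip_width: 0.0699
```

```bash
python3 -c "
from h import *
print(get_obs()['time_s'],get_obs()['force'])
snap('scene','s7.png')
snap('side','t7.png')
a=cv2.imread('pics/s7.png')[80:180,250:350];b=cv2.imread('pics/t7.png')[100:200,170:270]
cv2.imwrite('pics/st7.png',cv2.resize(np.hstack([a,b]),None,fx=4,fy=4,interpolation=cv2.INTER_CUBIC))
"
```

```text
14.5 [-0.4684  1.0211 -0.7673]
```

View pics/st7.png

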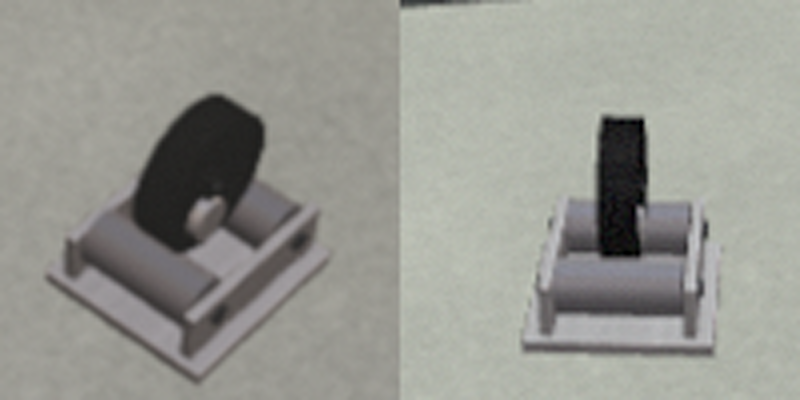

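View pics/s7.png

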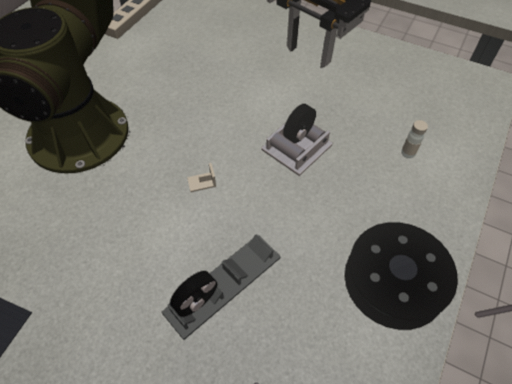

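```bash
python3 -c "
from fit import *
a=np.radians(-14);X=np.array([np.cos(a),np.sin(a),0]);Y=np.array([-X[1],X[0],0]);Z=np.array([0,0,1.])
C=np.array([.502,.2157,.084])
f=lambda P:(proj('scene',P)[0]-[250,80])*4
for g in (-30,-15,0,15,30):
  t=np.radians(g);print(g,f(C+X*.013+.029*(np.sin(t)*Y-np.cos(t)*Z)))
print('centre',f(C+X*.013))
pts=np.array([f(C+s*.013*X+.045*(np.cos(t)*Y+np.sin(t)*Z)) for s in(-1,1) for t in np.linspace(0,6.28,200)]);print('bbox',pts.min(0),pts.max(0))
from h import snap
snap('scene','s8.png')
A=cv2.imread('pics/s7.png')[80:180,250:350];B=cv2.imread('pics/s8.png')[80:180,250:350]
print(np.abs(A.astype(int)-B).max(),get_obs()['time_s'])
m=(A[40:65,40:60].min(2)>115).astype(np.uint8);print(cv2.connectedComponentsWithStats(m)[2:])
cv2.imwrite('pics/z8.png',cv2.resize(B[20:65,30:70],None,fx=12,fy=12,interpolation=cv2.INTER_CUBIC))
"
```

```text
-30 [197.597  227.4512]
-15 [204.703  224.1122]
0 [212.5889 218.098 ]
15 [220.7455 209.8207]
30 [228.6571 199.8167]
centre [217.3961 183.4531]
bbox [131.361   90.1337] [266.5119 252.2654]
6 14.65
(array([[  0,   0,  20,  25, 409],
       [  8,  10,   7,   6,  22],
       [  7,  17,  13,   8,  69]], dtype=int32), array([[ 8.7066, 10.3936],
       [10.5   , 11.9091],
       [13.8841, 21.5507]]))
```

View pics/z8.png

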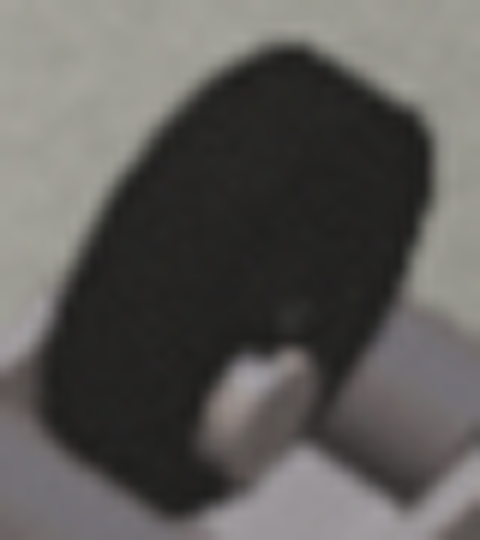

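```bash
python3 -c "
from fit import *
a=np.radians(-14);X=np.array([np.cos(a),np.sin(a),0]);Y=np.array([-X[1],X[0],0]);Z=np.array([0,0,1.])
C=np.array([.502,.2157,.084])
B=cv2.imread('pics/s8.png');big=cv2.resize(B[100:145,280:320],None,fx=12,fy=12,interpolation=cv2.INTER_CUBIC)
out=[]
for g in(-12,0,12):
  t=np.radians(g);im=big.copy()
  for xo,col in((.013,(0,255,255)),(-.013,(255,128,0))):
    for c,r in((C,.045),(C+.029*(np.sin(t)*Y-np.cos(t)*Z),.014)):
      p=proj('scene',np.array([c+X*xo+r*(np.cos(u)*Y+np.sin(u)*Z) for u in np.linspace(0,6.29,80)]))
      cv2.polylines(im,[np.int32((p-[280,100]+.5)*12-.5)],False,col,1)
  out.append(im[:, :])
o=np.hstack(out);cv2.imwrite('pics/ov.png',cv2.resize(o,(800,300)))
cv2.imwrite('pics/ov0.png',out[1])
"
```

```text
(no output)
```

View pics/ov0.png

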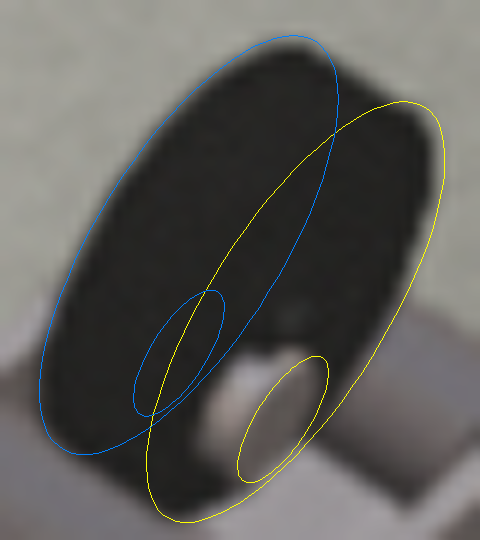

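View pics/ov.png

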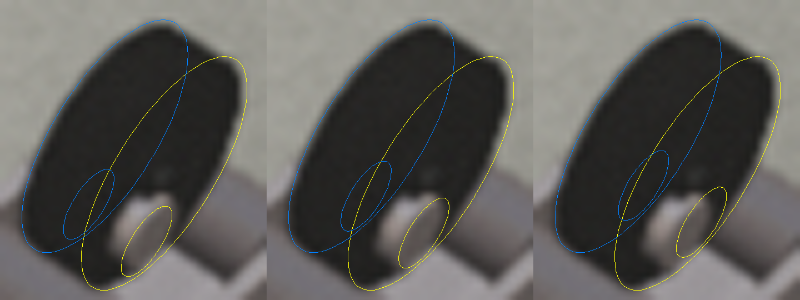

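```bash
python3 -c "
from h import *
A=cv2.imread('pics/scene0.png').astype(int)[265:325,165:222];B=cv2.imread('pics/s8.png').astype(int)[265:325,165:222]
print('even wheel diff',np.abs(A-B).max(),np.abs(A-B).mean())
print(get_obs()['time_s'],ticket.hand_in())"
```

```text
even wheel diff 9 1.2902534113060429
the job is handed in; nothing more can be done
14.65 None
```

I took the lopsided flywheel out of the rack, set it on the two rollers with its axle along them and let it go. I then raised the open gripper clear, waited for the wheel to settle, and handed in at 14.65 s.

Last checks, all from the camera images:
- **Position:** the wheel stands on both rollers. Its outline matches a wheel modelled about 1 mm from the seat, to within about 1 pixel.
- **Turning:** the wheel had stopped. Two views 0.15 s apart differ only by image noise.
- **Slug:** it is at the bottom. The overlay for 0 degrees fits clearly better than those for +12 or −12 degrees, and I put it within about 5 degrees. This is a judgement by eye.
- **Even wheel:** it did not move. The image around it is unchanged from the start, apart from noise.
- **Robot:** it touches nothing, with the fingers about 0.1 m above the wheel.

One check disagreed: at first contact the wheel pressed only on the +y roller, with about 3 N sideways. I moved it 0.6 mm toward −y before letting go, and the force dropped to almost nothing.

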